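Snug a castle nut and line it up for the split pin

ROBOT

A 6-joint arm with a two-finger parallel gripper is mounted at the origin on the work surface. World frame = base frame: x ahead of the robot, y to its left, z up, the work surface at z = 0. Lengths are in mm, angles in rad, forces in N, time in s.
With the tool pointing down it reaches from about 350 to 975 mm from the base axis. Payload 4.9 kg.
Tool frame: the origin (TCP) lies midway between the tips of the shut fingers; the grasp point (between the pads) lies 19 mm behind it; z points along the fingers, y is the line along which they close (so a half turn about z gives the same grasp; the last joint's range is limited). The gripper opens to 85 mm and grips with 20 to 120 N. Pads are 22 mm wide; open, the fingers measure 114 mm over their backs; the gripper's body (76 mm by 85 mm) begins 54 mm behind the grasp point. The pads swing forward as they close: fully open they stand 13 mm farther back than shut.
Start: joints at [-1.301, 0.053, 1.613, -0, 1.476, -0.119], TCP at [236.917, -578.335, 231.304] pointing down, gripper open.
Joint ranges: [-3.01, 3.01], [-1.01, 2.22], [0.06, 2.58], [-1.02, 4.17], [0.09, 2.62], [-3.14, 3.14]. Speed limits (rad/s): [2.57, 2.57, 3.14, 3.14, 3.14, 3.14].

INTERFACE

Orientations are given as a rotation vector (axis times angle).
In Python, from bench import ctrl gives the robot as it stands.
- The arm moves only by the tool play_rows, never from a script. Its argument "rows" is a list of rows, each a list of 3 entries, a list of its own where there are three numbers: the closure, from 0 (fully open) to 1 (shut), then the shift along the tool's x, y, z in m, then the turn, a rotation vector about the tool's x, y, z in rad. A call has 1 to 5 rows; each row shifts and turns the commanded pose from where the row before left it, along the tool's axes as they then stand; what a row does not reach is not made up. A row lasts 1/12 s, in which the tool goes at most 41.7 mm and 7.16 degrees, less where a joint would pass 70% of its speed; a pose out of reach is approached as far as the arm can. A call with a gripper value outside its range is refused whole. The fingers move at their own pace and stop on an object; "force" is the grip in N (left out, the last holds). Time passes only in rows, so rows that do not move let the fingers close. It gives the time, the measured TCP pose, the force, the opening and the grip force at its end, in the units of the state.
- ctrl.get_obs(): the state, without advancing time (a new reading comes with each control period).
- ctrl.capture(name): name is "side" or "top"; returns (picture, depth): 420x560x3 uint8, red, green, blue; 420x560 float32, mm along the optical axis (not along the pixel's ray), 0 where there is no reading.
- ctrl.get_calibration(name): a dict with "intrinsics" (3x3 intrinsics, pixels), "view" (4x4, takes a point from world to camera coordinates). Camera axes: x right, y up, looking along -z (the intrinsics and any distortion apply to the point x, -y, -z); pixel columns grow to the right and rows downward; lengths in mm; the calibration is good to about 2 mm. A picture is of the moment at which its call begins. get_calibration takes no time and is no camera call.
- ctrl.sign_off(): hands the job in; it is judged then, once.
Trained networks look in the newest picture that a camera, given by its name, has taken for a name from the list of things; names that differ only in an ending like _2 or _b are one class to them, and where a whole thing is asked for, a point or a joint stands for the part that bears it (a point fixed in the world has none). Each returns a list of dicts, best first, with "conf" (0 to 1); they miss things now and then, are a little off and sometimes report something else, mostly with a low value. They report only what shows in the picture. A call takes as long as a camera call.
- ctrl.recognise(camera, name): "point" ([row, column] in pixels, amid what is visible of it).
- ctrl.pinpoint(camera, name): "point" ([row, column] in pixels: a listed point, or the origin of a listed thing).
The state is a dict: "time_s": time; "joints": joint angles; "qd": joint speeds; "joint_efforts": joint torques, N m; "ee_pos": TCP position; "tcp_rot": TCP orientation; "contact_force": force on the tool from outside, world axes, zero at the start; "moment": the same for the moment, N m; "width": finger opening in mm; "grasp_force": force on a finger pad.
Only numpy, scipy, OpenCV 4.12 (cv2) and the standard library are available. Lean on these libraries where they do the work, as an engineer would, in place of code of your own. Each camera call takes 0.05 s, during which the arm holds its last target. There are 200 camera calls.

TASK

The castle nut on the upturned rover wheel is only started on its thread. Screw it down clockwise until it pulls up snug on its washer, then carry on to the first slot that lines up with the split-pin hole in the axle (the white line across the axle's end shows which way the hole runs), so that the pin would pass straight through, and turn it no further. Let go of it and leave the other things on the table where they are.

Things in the scene. Friction and masses are not known exactly. Their poses are not given: they have to be found in the camera images.
- nut: Brass castle nut on the upright axle: hexagon 46 mm across flats (53 over corners), 24 mm high; on it six teeth 10 mm high (43 mm over them) with six slots 9 mm wide between, one over the middle of each flat. Origin on the axle line at its underside, z up; x runs through a slot, square to that flat; slots and flats repeat every 60 degrees. Clockwise from above (yaw decreasing) tightens, 3.5 mm per turn.
- nut_grip (a point): Point on the nut's axis 12 mm above its underside, at half height of the flats. The nut starts 80 to 206 degrees short of its washer (can only be felt, so it takes two or more grasps). Running free it drags with about 0.1 N m; from first touch the resistance climbs by roughly 0.14 N m every 10 degrees. Snug is 0.15 to 0.3 N m above the drag. It stays where it is left.
- nut_crown (a point): Point on the nut's axis at the top of its teeth, 34 mm above its underside. The first slot that can line up with the split-pin hole once the nut is snug comes 31 to 50 degrees after first touch of the washer; the one after it, 60 degrees further, is overtightened.
- axle: Fixed steel axle end, 30 mm thick, upright through the nut. Origin on the axle line at the level of the washer's top face, z up. Its x axis is the direction of the 6 mm split-pin hole that runs right through it 29 mm above the washer. The 5 mm pin passes when a slot is within about 5 degrees of the hole.
- axle_end (a point): Centre of the axle's end face, 44 mm above the washer's top face. A white painted line 24 mm long and 3 mm wide across this face runs the same way as the split-pin hole (the axle's x).
- wheel: Fixed rover wheel lying flat, hub face up, on its gearmotor: black tyre 220 mm across, 64 mm wide, pale rim. Origin on the axle line at its underside, 74 mm below the washer's top face, z up. Washer 58 mm across; hub boss 76 mm across, its top 4 mm below the washer's top; rim and tyre lie 10 mm or more below that top.
- brick: Bystander: loose white and grey control unit, 112 x 72 x 48 mm, origin at the centre of its underside.
- red_tray: Bystander: loose red sorting tray, 200 x 260 x 45 mm with six compartments of plastic parts, origin at the centre of its underside.
- hub_cap: Bystander: loose orange hub cap, a disc 80 mm across and 28 mm high, origin at the centre of its underside.
- pin_tin: Bystander: loose round steel tin of split pins, 72 mm across and 24 mm high, origin at the centre of its underside.

How it is judged:
By the outcome, as a careful person would: the job done as asked, in the order asked, and still so for the second after the job is handed in, with the robot touching nothing.
It also fails if it takes over 51 s, if anything falls off the work surface, if the arm or the gripper's body presses on something with over 40 N, if the wrist force passes 120 N, or if a joint passes its speed limit or range.

## Working session

There is one attempt and no reset: what is moved stays moved. The work goes in short steps, Python scripts to look and compute and a tool call to move; the robot and the scene stay as the last step left them, time stands still between calls to the robot, and variables do not carry over. Pictures are saved under pics/ and viewed, at most 10 in all, crops included, and the job is handed in when it is done.

Besides the shell and the picture viewer there is one more tool, called after "Call:" as a command line: name --argument value ..., lists and objects as JSON in quotes. play_rows: Moves the arm, as the interface text tells. Its arguments: {"type":"object","properties":{"rows":{"type":"array","items":{"type":"array"}},"force":{"type":"number"}},"required":["rows"]}

```bash
mkdir -p pics; ls
cat > h.py <<'E'
import numpy as np,cv2
from bench import ctrl
from scipy.spatial.transform import Rotation as R
def cal(n):
    c=ctrl.get_calibration(n); return np.array(c["intrinsics"]),np.array(c["view"]),c
def ray(n,p):
    K,V,_=cal(n); d=np.linalg.inv(K)@[p[1],p[0],1]; d=np.array([d[0],-d[1],-d[2]])
    Ri=V[:3,:3].T; return -Ri@V[:3,3],Ri@d
def atz(n,p,z):
    o,d=ray(n,p); return o+d*(z-o[2])/d[2]
def proj(n,X):
    K,V,_=cal(n); c=V[:3,:3]@np.array(X,float)+V[:3,3]; q=K@[c[0],-c[1],-c[2]]; return q[1]/q[2],q[0]/q[2]
def dep(n,p,D):
    o,d=ray(n,p); return o+d*D[int(round(p[0])),int(round(p[1]))]
E
python3 - <<'E'
from h import *
for n in("top","side"):
    im,D=ctrl.capture(n); cv2.imwrite(f"pics/{n}0.png",im[...,::-1]); np.save(n+"D.npy",D)
    print(n,{k:v for k,v in ctrl.get_calibration(n).items()},ray(n,(210,280))[0])
    for t in("axle_end","nut_crown","nut_grip"):
        r=ctrl.pinpoint(n,t)[:2]
        for q in r: print(t,q,dep(n,q["point"],D).round(1), atz(n,q["point"],118).round(1))
E
```

```text
pics
top {'intrinsics': array([[482.66942182,   0.        , 285.05326238],
       [  0.        , 482.66942182, 209.36020032],
       [  0.        ,   0.        ,   1.        ]]), 'view': array([[-1.88796847e-03, -9.99963396e-01, -8.34521090e-03,
        -2.30346814e+01],
       [ 9.96282796e-01, -2.59959852e-03,  8.61036189e-02,
        -4.61308513e+02],
       [-8.61221613e-02, -8.15162913e-03,  9.96251236e-01,
        -1.57578687e+03],
       [ 0.00000000e+00,  0.00000000e+00,  0.00000000e+00,
         1.00000000e+00]])} [ 323.84007486  -37.07828534 1609.40772296]
axle_end {'point': [149.5, 253.1], 'conf': 0.62} [619.9  67.4 219.3] [641.5  75.  118. ]
nut_crown {'point': [172.4, 147.4], 'conf': 0.66} [585.5 433.7  23.9] [570.  405.7 118. ]
nut_crown {'point': [152.7, 249.6], 'conf': 0.53} [610.3  77.5 220. ] [631.4  85.9 118. ]
nut_grip {'point': [152.5, 252.8], 'conf': 0.44} [610.7  68.1 221. ] [632.   75.9 118. ]
side {'intrinsics': array([[391.13503135,   0.        , 277.17345564],
       [  0.        , 391.13503135, 204.39262766],
       [  0.        ,   0.        ,   1.        ]]), 'view': array([[-9.96181413e-01, -8.66534043e-02,  1.06667951e-02,
         4.66776819e+02],
       [ 7.28841306e-02, -7.58116516e-01,  6.48033372e-01,
        -1.31490466e+02],
       [-4.80676242e-02,  6.46336240e-01,  7.61537240e-01,
        -1.15525389e+03],
       [ 0.00000000e+00,  0.00000000e+00,  0.00000000e+00,
         1.00000000e+00]])} [419.04764933 687.4451631  960.00005838]
axle_end {'point': [207.0, 220.9], 'conf': 0.52} [603.4  80.2 218.9] [628.5  -2.5 118. ]
axle_end {'point': [231.7, 222.9], 'conf': 0.34} [599.2 109.4 156.4] [607.8  81.8 118. ]
nut_crown {'point': [205.8, 215.2], 'conf': 0.52} [618.2  77.6 218.8] [645.2  -5.3 118. ]
nut_grip {'point': [210.7, 216.6], 'conf': 0.69} [613.9  86.3 210.7] [638.   11.9 118. ]
nut_grip {'point': [234.5, 224.5], 'conf': 0.42} [593.2 119.2 158.5] [602.   90.5 118. ]
```

Run:
```python
from h import *
a=cv2.imread("pics/top0.png"); 
c=cv2.resize(a[110:195,200:305],None,fx=5.6,fy=5.6,interpolation=cv2.INTER_CUBIC)[:476]
b=cv2.imread("pics/side0.png");d=cv2.resize(b[180:250,175:265],None,fx=6,fy=6,interpolation=cv2.INTER_CUBIC)
cv2.imwrite("pics/c0.png",a); cv2.imwrite("pics/c1.png",c);cv2.imwrite("pics/c2.png",d)
```

```text
(no output)
```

View pics/c0.png

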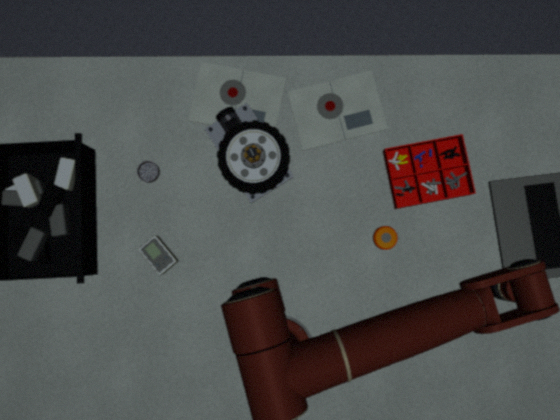

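View pics/c1.png

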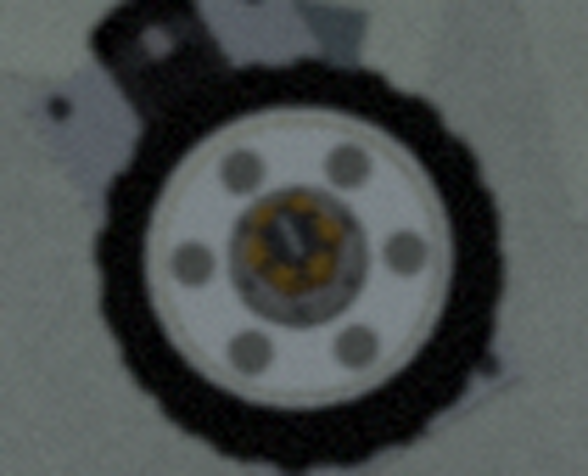

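View pics/c2.png

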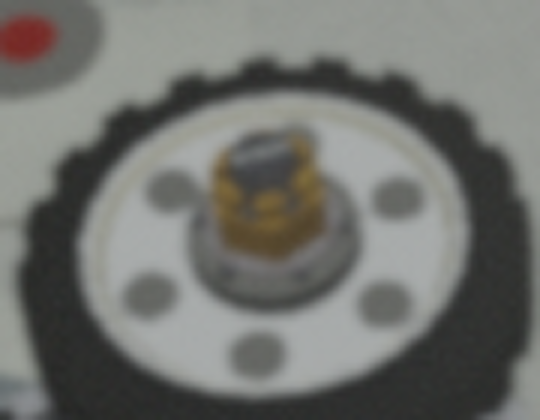

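```bash
cat > meas.py <<'E'
from h import *
def grab(n,k):
    f=[ctrl.capture(n) for _ in range(k)]
    D=np.array([x[1] for x in f]); D[D==0]=np.nan
    return np.mean([x[0].astype(float) for x in f],0),np.nanmedian(D,0)
def rect(n,im,cx,cy,z,h=30,s=0.25):
    g=np.arange(-h,h+1e-6,s); X,Y=np.meshgrid(cx+g,cy+g)
    K,V,_=cal(n); P=np.stack([X,Y,np.full_like(X,z)],-1)@V[:3,:3].T+V[:3,3]
    u=K[0,0]*P[...,0]/-P[...,2]+K[0,2]; v=K[1,1]*-P[...,1]/-P[...,2]+K[1,2]
    return cv2.remap(im.astype(np.float32),u.astype(np.float32),v.astype(np.float32),cv2.INTER_CUBIC)
E
python3 - <<'E'
from meas import *
tiles=[]
for n,p in(("top",(152.3,251.8)),("side",(206,219))):
    im,D=grab(n,8); np.save(n+"im.npy",im); np.save(n+"D.npy",D)
    o,d=ray(n,p); r,c=int(round(p[0])),int(round(p[1]))
    Z=np.array([[ (o+ray(n,(i,j))[1]*D[i,j])[2] for j in range(c-7,c+8)] for i in range(r-6,r+7)])
    print(n,atz(n,p,219).round(1)); print(Z.round(0).astype(int))
    t=rect(n,im,610,75,219,h=35,s=0.2); t=cv2.flip(t,0) # y up, x right
    tiles.append(t)
m=np.hstack(tiles); m=np.clip(m*1.3,0,255); cv2.imwrite("pics/r0.png",m[...,::-1])
E
```

```text
top [611.7  71.2 219. ]
[[170 173 173 171 203 204 202 213 213 211 213 202 173 173 171]
 [172 203 203 214 214 204 217 217 212 211 213 204 202 179 172]
 [172 203 209 212 218 219 221 221 219 222 218 202 202 203 175]
 [175 213 215 218 221 223 222 221 221 220 218 216 210 213 202]
 [177 206 212 219 220 221 220 222 220 221 221 221 211 211 211]
 [202 202 217 222 221 222 222 223 221 222 221 222 203 211 213]
 [204 201 219 220 219 223 223 222 221 220 218 221 212 214 210]
 [214 213 219 221 220 218 221 224 221 222 219 221 210 206 202]
 [211 213 211 220 220 221 223 221 219 221 220 218 203 204 203]
 [203 214 209 218 218 221 222 222 221 223 218 215 211 211 203]
 [204 212 212 206 219 218 219 218 217 220 216 211 210 212 202]
 [197 204 204 204 204 207 214 214 213 207 212 213 211 207 202]
 [177 195 203 203 212 212 213 213 202 204 202 212 205 201 202]]
side [608.6  77.5 219. ]
[[158 158 157 156 156 155 155 156 156 156 155 155 156 156 155]
 [156 156 155 155 154 155 156 210 155 157 158 157 157 157 157]
 [155 156 155 155 219 218 218 219 218 218 157 157 210 157 156]
 [156 156 156 218 218 219 218 219 219 218 219 217 210 210 157]
 [210 155 217 219 218 220 218 218 219 218 219 219 215 209 210]
 [210 216 217 218 218 219 219 218 218 219 219 218 216 209 209]
 [210 217 219 219 218 218 218 219 218 218 219 219 216 207 205]
 [209 217 219 218 219 218 218 218 218 219 218 217 216 203 203]
 [208 215 218 219 218 218 218 220 218 219 218 216 213 209 210]
 [205 207 216 217 218 219 219 218 218 218 216 212 208 210 210]
 [209 210 211 214 216 216 216 216 216 214 213 209 210 210 210]
 [210 209 210 209 212 212 213 212 212 211 208 204 208 209 209]
 [209 209 211 210 209 208 208 209 210 210 208 202 204 206 205]][ WARN:0@7.903] global loadsave.cpp:1063 imwrite_ Unsupported depth image for selected encoder is fallbacked to CV_8U.
```

View pics/r0.png

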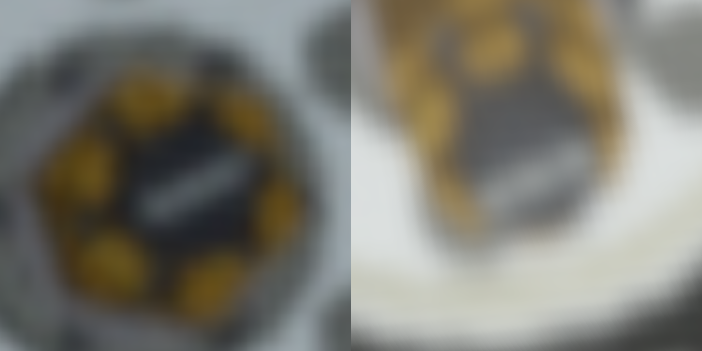

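```bash
cat > fit.py <<'E'
from meas import *
from scipy.optimize import minimize
s=.25;h=30;g=np.arange(-h,h+1e-6,s);X,Y=np.meshgrid(g,g)
def run(n,im,c0=(611,74),zE=219,zC=210.5):
    # line
    t=rect(n,im,*c0,zE); L=t.mean(-1); 
    def tl(p):
        a,b,th=p; x=X-a;y=Y-b; u=x*np.cos(th)+y*np.sin(th);v=-x*np.sin(th)+y*np.cos(th)
        T=((abs(u)<12)&(abs(v)<1.5)).astype(np.float32); T=cv2.GaussianBlur(T,(0,0),1.3/s)
        w=x*x+y*y<13.5**2; return -np.corrcoef(T[w],L[w])[0,1]
    best=min((minimize(tl,(a,b,th),method="Nelder-Mead",options=dict(initial_simplex=np.array([(a,b,th),(a+2,b,th),(a,b+2,th),(a,b,th+.2)]))) for a in(-1,2) for b in(-1,2) for th in np.radians([20,35])),key=lambda r:r.fun)
    a,b,th=best.x; print(n,"line",c0[0]+a,c0[1]+b,np.degrees(th),best.fun)
    t=rect(n,im,*c0,zC); B=t[...,0]-t[...,2]
    def tt(p):
        a,b,ph=p; x=X-a;y=Y-b;r=np.hypot(x,y)
        T=(r<21.5)&(r>15)
        for k in range(3):
            an=ph+k*np.pi/3; T&=abs(-x*np.sin(an)+y*np.cos(an))>4.5
        T=cv2.GaussianBlur(T.astype(np.float32),(0,0),1.3/s); w=r<22.5
        return -np.corrcoef(T[w],B[w])[0,1]
    rs=[minimize(tt,(a,b,ph),method="Nelder-Mead",options=dict(initial_simplex=np.array([(a,b,ph),(a+2,b,ph),(a,b+2,ph),(a,b,ph+.2)]))) for a in(-1,2) for b in(-1,2) for ph in np.radians([0,20,40])]
    best=min(rs,key=lambda r:r.fun); a,b,ph=best.x; print(n,"nut",c0[0]+a,c0[1]+b,np.degrees(ph)%60,best.fun)
if __name__=="__main__":
    for n in("top","side"): run(n,np.load(n+"im.npy"))
    print(ctrl.get_obs())
E
python3 fit.py
```

```text
top line 613.9383728174928 72.47433298697344 26.86972513189147 -0.8845202142955831
top nut 613.6840375820863 72.42051035684008 18.003949548914925 -0.8532797511892323
side line 610.2036798690306 75.02752900132143 26.560155575045176 -0.4395073381665483
side nut 611.3970501324169 75.0224039195549 17.158654435059624 -0.6190937359448034
{'time_s': 1.2, 'joints': array([-1.30101901e+00,  5.26923622e-02,  1.61286286e+00,  4.97709128e-06,
        1.47599597e+00, -1.18994057e-01]), 'qd': array([-5.17392760e-04,  5.33066857e-04, -5.12198181e-04, -5.53859063e-05,
        2.32672381e-04,  8.08272555e-04]), 'joint_efforts': array([ 8.65983966e-04, -3.93681014e+01, -3.70459986e+01, -1.05775839e-04,
        4.83695785e-04,  3.01851310e-05]), 'ee_pos': array([ 236.91205997, -578.35612102,  231.33052991]), 'tcp_rot': array([3.08238547e+00, 6.06833419e-01, 1.26664199e-05]), 'contact_force': array([1.12560668, 0.92565421, 0.03459895]), 'moment': array([0.02884889, 0.06868982, 0.02764627]), 'grasp_force': 0.0, 'width': 85.43380451131617}
```

Run:
```python
import numpy as np
yaw=22.3; d=np.array([612.3-236.9,73.5+578.4])/30
for k in range(30):
    a=np.radians(yaw+6.847*k); x=np.array([np.cos(a),np.sin(a)]); y=np.array([np.sin(a),-np.cos(a)])
    print(f"[0,[{d@x/1e3:.4f},{d@y/1e3:.4f},-0.003],[0,0,-0.1195]]",end="\n" if k%5==4 else ",")
```

```text
[0,[0.0198,-0.0154,-0.003],[0,0,-0.1195]],[0,[0.0215,-0.0129,-0.003],[0,0,-0.1195]],[0,[0.0229,-0.0102,-0.003],[0,0,-0.1195]],[0,[0.0240,-0.0074,-0.003],[0,0,-0.1195]],[0,[0.0247,-0.0045,-0.003],[0,0,-0.1195]]
[0,[0.0250,-0.0015,-0.003],[0,0,-0.1195]],[0,[0.0250,0.0015,-0.003],[0,0,-0.1195]],[0,[0.0247,0.0044,-0.003],[0,0,-0.1195]],[0,[0.0240,0.0073,-0.003],[0,0,-0.1195]],[0,[0.0229,0.0101,-0.003],[0,0,-0.1195]]
[0,[0.0216,0.0128,-0.003],[0,0,-0.1195]],[0,[0.0199,0.0153,-0.003],[0,0,-0.1195]],[0,[0.0179,0.0175,-0.003],[0,0,-0.1195]],[0,[0.0157,0.0196,-0.003],[0,0,-0.1195]],[0,[0.0133,0.0213,-0.003],[0,0,-0.1195]]
[0,[0.0106,0.0227,-0.003],[0,0,-0.1195]],[0,[0.0078,0.0238,-0.003],[0,0,-0.1195]],[0,[0.0049,0.0246,-0.003],[0,0,-0.1195]],[0,[0.0020,0.0250,-0.003],[0,0,-0.1195]],[0,[-0.0010,0.0251,-0.003],[0,0,-0.1195]]
[0,[-0.0040,0.0248,-0.003],[0,0,-0.1195]],[0,[-0.0069,0.0241,-0.003],[0,0,-0.1195]],[0,[-0.0097,0.0231,-0.003],[0,0,-0.1195]],[0,[-0.0124,0.0218,-0.003],[0,0,-0.1195]],[0,[-0.0149,0.0201,-0.003],[0,0,-0.1195]]
[0,[-0.0172,0.0182,-0.003],[0,0,-0.1195]],[0,[-0.0193,0.0160,-0.003],[0,0,-0.1195]],[0,[-0.0211,0.0136,-0.003],[0,0,-0.1195]],[0,[-0.0225,0.0110,-0.003],[0,0,-0.1195]],[0,[-0.0237,0.0082,-0.003],[0,0,-0.1195]]
```

Call:
play_rows --rows '[[0, [0.0198, -0.0154, -0.003], [0, 0, -0.1195]], [0, [0.0215, -0.0129, -0.003], [0, 0, -0.1195]], [0, [0.0229, -0.0102, -0.003], [0, 0, -0.1195]], [0, [0.024, -0.0074, -0.003], [0, 0, -0.1195]], [0, [0.0247, -0.0045, -0.003], [0, 0, -0.1195]]]' --force 20

```text
time_s: 1.62
ee_pos: [300.0, -468.7, 246.5]
tcp_rot: [2.763, 1.495, 0.0]
contact_force: [0.4, -0.9, -0.6]
width: 85.1
grasp_force: 0.0
```

Call:
play_rows --rows '[[0, [0.025, -0.0015, -0.003], [0, 0, -0.1195]], [0, [0.025, 0.0015, -0.003], [0, 0, -0.1195]], [0, [0.0247, 0.0044, -0.003], [0, 0, -0.1195]], [0, [0.024, 0.0073, -0.003], [0, 0, -0.1195]], [0, [0.0229, 0.0101, -0.003], [0, 0, -0.1195]]]'

```text
time_s: 2.03
ee_pos: [362.6, -360.0, 261.6]
tcp_rot: [2.2, 2.242, 0.0]
contact_force: [-0.8, 0.1, 0.3]
width: 85.7
grasp_force: 0.0
```

Call:
play_rows --rows '[[0, [0.0216, 0.0128, -0.003], [0, 0, -0.1195]], [0, [0.0199, 0.0153, -0.003], [0, 0, -0.1195]], [0, [0.0179, 0.0175, -0.003], [0, 0, -0.1195]], [0, [0.0157, 0.0196, -0.003], [0, 0, -0.1195]], [0, [0.0133, 0.0213, -0.003], [0, 0, -0.1195]]]'

```text
time_s: 2.45
ee_pos: [425.2, -251.3, 276.7]
tcp_rot: [1.443, 2.79, -0.0]
contact_force: [1.1, -0.4, -0.5]
width: 85.4
grasp_force: 0.0
```

Call:
play_rows --rows '[[0, [0.0106, 0.0227, -0.003], [0, 0, -0.1195]], [0, [0.0078, 0.0238, -0.003], [0, 0, -0.1195]], [0, [0.0049, 0.0246, -0.003], [0, 0, -0.1195]], [0, [0.002, 0.025, -0.003], [0, 0, -0.1195]], [0, [-0.001, 0.0251, -0.003], [0, 0, -0.1195]]]'

```text
time_s: 2.87
ee_pos: [487.9, -142.6, 291.7]
tcp_rot: [0.558, 3.091, -0.0]
contact_force: [0.4, -0.9, -0.3]
width: 85.6
grasp_force: 0.0
```

Call:
play_rows --rows '[[0, [-0.004, 0.0248, -0.003], [0, 0, -0.1195]], [0, [-0.0069, 0.0241, -0.003], [0, 0, -0.1195]], [0, [-0.0097, 0.0231, -0.003], [0, 0, -0.1195]], [0, [-0.0124, 0.0218, -0.003], [0, 0, -0.1195]], [0, [-0.0149, 0.0201, -0.003], [0, 0, -0.1195]]]'

```text
time_s: 3.28
ee_pos: [550.4, -33.9, 306.6]
tcp_rot: [-0.377, 3.119, -0.0]
contact_force: [0.1, -0.3, -0.1]
width: 85.6
grasp_force: 0.0
```

Call:
play_rows --rows '[[0, [-0.0172, 0.0182, -0.003], [0, 0, -0.1195]], [0, [-0.0193, 0.016, -0.003], [0, 0, -0.1195]], [0, [-0.0211, 0.0136, -0.003], [0, 0, -0.1195]], [0, [-0.0225, 0.011, -0.003], [0, 0, -0.1195]], [0, [-0.0237, 0.0082, -0.003], [0, 0, -0.1195]]]'

```text
time_s: 3.7
ee_pos: [613.1, 74.6, 321.5]
tcp_rot: [-1.278, 2.87, -0.0]
contact_force: [-0.2, 0.1, 0.2]
width: 85.6
grasp_force: 0.0
```

```bash
python3 -c "
from h import *
o=ctrl.get_obs();M=R.from_rotvec(o['tcp_rot']).as_matrix()
print(o['time_s'],o['ee_pos'],np.degrees(o['joints']).round(1),np.degrees(np.arctan2(M[1],M[0]))[:2]);e=np.array([612.3,73.5,178])-o['ee_pos'];print(M.T@e,o['moment'],o['contact_force'])
"
```

```text
3.7 [613.12155409  74.60041476 321.48789999] [ 0.00e+00 -1.00e-01  8.71e+01 -0.00e+00  9.30e+01 -1.38e+02] [-131.97213383  138.02786528]
[ 1.38138806e+00 -1.02125483e-01  1.43487786e+02] [-0.0136219   0.00536088 -0.00276199] [-0.16310888  0.05064822  0.18403215]
```

Call:
play_rows --rows '[[0, [0.0014, 0, 0.035], [0, 0, 0.005]], [0, [0, 0, 0.035], [0, 0, 0]], [0, [0, 0, 0.035], [0, 0, 0]], [0, [0, 0, 0.0235], [0, 0, 0]], [0, [0, 0, 0.015], [0, 0, 0]]]'

```text
time_s: 4.12
ee_pos: [609.6, 72.5, 173.4]
tcp_rot: [1.261, -2.872, -0.004]
contact_force: [-0.2, -0.5, -0.2]
width: 85.3
grasp_force: 0.0
```

Call:
play_rows --rows '[[0.4, [0, 0, 0], [0, 0, 0]], [0.5, [0, 0, 0], [0, 0, 0]], [0.6, [0, 0, 0], [0, 0, 0]], [0.6, [0, 0, 0], [0, 0, 0]], [0.6, [0, 0, 0], [0, 0, 0]]]' --force 20

```text
time_s: 4.53
ee_pos: [612.4, 72.9, 180.3]
tcp_rot: [-1.262, 2.874, 0.0]
contact_force: [-2.9, 2.0, 3.8]
width: 45.7
grasp_force: 23.9
```

```bash
cat > st.py <<'E'
from h import *
for i in range(1):
    o=ctrl.get_obs();M=R.from_rotvec(o['tcp_rot']).as_matrix()
print("t",o['time_s'],o['ee_pos'].round(2),"ydir",np.degrees(np.arctan2(M[1,1],M[0,1])).round(2),"q6",np.degrees(o['joints'][5]).round(1))
print("F tool",(M.T@o['contact_force']).round(2),"M tool",(M.T@o['moment']).round(3),"w",o['width'],"g",o['grasp_force'],"tau6",o['joint_efforts'][5])
E
python3 st.py
```

```text
t 4.5333 [612.37  72.94 180.35] ydir 137.4 q6 -137.6
F tool [ 0.48  3.49 -3.81] M tool [-0.708  0.028  0.006] w 45.674643508945685 g 23.882058262825012 tau6 -0.010298799898009747
```

Call:
play_rows --rows '[[0.7, [0, 0, 0], [0, 0, 0]], [0.7, [0, 0, 0], [0, 0, 0]], [0.7, [0, 0, 0], [0, 0, 0]]]' --force 80

```text
time_s: 4.78
ee_pos: [612.4, 72.9, 180.7]
tcp_rot: [-1.262, 2.874, -0.0]
contact_force: [-3.8, 2.1, 5.8]
width: 44.2
grasp_force: 84.3
```

```bash
python3 st.py
```

```text
t 4.7833 [612.35  72.95 180.68] ydir 137.41 q6 -137.6
F tool [ 0.98  4.19 -5.86] M tool [-0.832  0.165  0.048] w 44.22583342451283 g 84.29837822914124 tau6 -0.013535183679778129
```

Call:
play_rows --rows '[[0.3, [0, 0, 0], [0, 0, 0]], [0.3, [0, 0, 0.002], [0, 0, 0]], [0.3, [0, 0, 0.002], [0, 0, 0]], [0.3, [0, 0, 0], [0, 0, 0]]]' --force 20

```text
time_s: 5.12
ee_pos: [611.7, 72.1, 173.4]
tcp_rot: [1.262, -2.877, 0.0]
contact_force: [0.2, 0.3, -0.4]
width: 59.4
grasp_force: 0.0
```

```bash
python3 st.py
```

```text
t 5.1167 [611.67  72.13 173.39] ydir 137.38 q6 -137.6
F tool [-0.38  0.07  0.42] M tool [-0.01   0.005  0.025] w 59.3709603081723 g 0.0 tau6 -2.270657432745793e-05
```

Call:
play_rows --rows '[[0.3, [0, 0, -0.004], [0, 0, 0]], [0.3, [0, 0, -0.004], [0, 0, 0]], [0.6, [0, 0, 0], [0, 0, 0]], [0.6, [0, 0, 0], [0, 0, 0]], [0.6, [0, 0, 0], [0, 0, 0]]]' --force 20

```text
time_s: 5.53
ee_pos: [612.1, 72.6, 183.3]
tcp_rot: [-1.262, 2.875, -0.0]
contact_force: [-2.7, 0.8, 5.2]
width: 45.8
grasp_force: 22.1
```

```bash
python3 st.py
```

```text
t 5.5333 [612.1   72.63 183.31] ydir 137.4 q6 -137.6
F tool [ 1.21  2.51 -5.23] M tool [-0.438  0.162 -0.028] w 45.781863962797466 g 22.087663114070892 tau6 0.007590519671794027
```

Call:
play_rows --rows '[[0.3, [0, 0, 0], [0, 0, 0]], [0.3, [0, 0, 0.003], [0, 0, 0]], [0.3, [0, 0, 0.003], [0, 0, 0]], [0.6, [0, 0, 0], [0, 0, 0]], [0.7, [0, 0, 0], [0, 0, 0]]]' --force 20

```text
time_s: 5.95
ee_pos: [611.4, 71.9, 174.5]
tcp_rot: [1.262, -2.875, 0.001]
contact_force: [1.1, -1.5, -1.7]
width: 45.6
grasp_force: 25.8
```

Call:
play_rows --rows '[[0.7, [0, 0, 0], [0, 0, 0]], [0.7, [0, 0, 0], [0, 0, 0]], [0.7, [0, 0, 0], [0, 0, 0]]]' --force 80

```text
time_s: 6.2
ee_pos: [611.3, 71.9, 174.8]
tcp_rot: [1.262, -2.876, 0.0]
contact_force: [1.7, -2.6, -4.9]
width: 44.9
grasp_force: 84.9
```

```bash
python3 st.py
```

```text
t 6.2 [611.35  71.91 174.82] ydir 137.39 q6 -137.6
F tool [ 0.77 -3.06  4.94] M tool [ 0.525  0.156 -0.078] w 44.858122091910005 g 84.91774551104754 tau6 0.05424468428827822
```

Call:
play_rows --rows '[[0.7, [0, 0, 7e-05], [0, 0, 0.122]], [0.7, [0, 0, 7e-05], [0, 0, 0.122]], [0.7, [0, 0, 7e-05], [0, 0, 0.122]], [0.7, [0, 0, 7e-05], [0, 0, 0.122]], [0.7, [0, 0, 7e-05], [0, 0, 0.122]]]'

```text
time_s: 6.62
ee_pos: [611.0, 72.6, 174.5]
tcp_rot: [0.331, -3.122, -0.001]
contact_force: [0.5, -1.0, -4.7]
width: 44.5
grasp_force: 84.7
```

```bash
python3 st.py
```

```text
t 6.6167 [610.97  72.56 174.46] ydir 102.11 q6 -102.3
F tool [-0.28 -1.05  4.72] M tool [ 0.143 -0.025 -0.028] w 44.549102005313586 g 84.73681644536555 tau6 -1.1196564137935638
```

Call:
play_rows --rows '[[0.7, [0, 0, 7e-05], [0, 0, 0.122]], [0.7, [0, 0, 7e-05], [0, 0, 0.122]], [0.7, [0, 0, 7e-05], [0, 0, 0.122]], [0.7, [0, 0, 7e-05], [0, 0, 0.122]], [0.7, [0, 0, 7e-05], [0, 0, 0.122]]]'

```text
time_s: 7.03
ee_pos: [611.1, 73.3, 174.2]
tcp_rot: [-0.621, -3.078, -0.002]
contact_force: [0.9, 1.3, -4.8]
width: 44.6
grasp_force: 84.8
```

```bash
python3 st.py
```

```text
t 7.0333 [611.05  73.28 174.17] ydir 67.17 q6 -67.3
F tool [-0.34  1.59  4.79] M tool [-0.309 -0.02  -0.065] w 44.585821154149116 g 84.80753027781702 tau6 -1.115116998553276
```

Call:
play_rows --rows '[[0.7, [0, 0, 2e-05], [0, 0, 0.02]], [0.7, [0, 0, 2e-05], [0, 0, 0.02]]]'

```text
time_s: 7.2
ee_pos: [611.1, 73.3, 174.1]
tcp_rot: [-0.672, -3.067, -0.002]
contact_force: [0.7, 3.4, -6.6]
width: 44.6
grasp_force: 84.8
```

```bash
python3 st.py
```

```text
t 7.2 [611.06  73.29 174.11] ydir 65.29 q6 -65.4
F tool [0.76 3.38 6.61] M tool [-0.435  0.075 -0.072] w 44.64357040917221 g 84.76109990730978 tau6 -0.020777166355401278
```

Call:
play_rows --rows '[[0.7, [0, 0, 7e-05], [0, 0, 0.122]], [0.7, [0, 0, 7e-05], [0, 0, 0.122]], [0.7, [0, 0, 7e-05], [0, 0, 0.122]], [0.7, [0, 0, 7e-05], [0, 0, 0.122]], [0.7, [0, 0, 7e-05], [0, 0, 0.122]]]'

```text
time_s: 7.62
ee_pos: [611.6, 73.8, 173.8]
tcp_rot: [-1.569, -2.72, -0.004]
contact_force: [3.6, 6.3, -6.7]
width: 44.4
grasp_force: 85.1
```

```bash
python3 st.py
```

```text
t 7.6167 [611.56  73.84 173.79] ydir 30.06 q6 -30.2
F tool [3.63 6.27 6.71] M tool [-0.829  0.398 -0.136] w 44.364747677798185 g 85.08146416141244 tau6 -1.0786552727222443
```

Call:
play_rows --rows '[[0.7, [0, 0, 2e-05], [0, 0, 0.02]], [0.7, [0, 0, 2e-05], [0, 0, 0.02]]]'

```text
time_s: 7.78
ee_pos: [611.6, 73.9, 173.8]
tcp_rot: [-1.616, -2.692, -0.004]
contact_force: [2.8, 4.7, -6.4]
width: 44.5
grasp_force: 86.1
```

```bash
python3 st.py
```

```text
t 7.7833 [611.56  73.87 173.76] ydir 28.05 q6 -28.2
F tool [2.81 4.67 6.4 ] M tool [-0.733  0.478 -0.18 ] w 44.5251871351099 g 86.09379083267413 tau6 0.01924805750604719
```

Call:
play_rows --rows '[[0.7, [0, 0, 7e-05], [0, 0, 0.122]], [0.7, [0, 0, 7e-05], [0, 0, 0.122]], [0.7, [0, 0, 7e-05], [0, 0, 0.122]], [0.7, [0, 0, 2e-05], [0, 0, 0.02]], [0.7, [0, 0, 2e-05], [0, 0, 0.02]]]'

```text
time_s: 8.2
ee_pos: [612.0, 73.9, 173.8]
tcp_rot: [-2.125, -2.312, -0.005]
contact_force: [4.5, 4.7, -7.1]
width: 45.0
grasp_force: 103.7
```

```bash
python3 st.py
```

```text
t 8.2 [612.05  73.94 173.75] ydir 4.84 q6 -5.0
F tool [4.29 4.88 7.11] M tool [-0.653  0.802 -0.524] w 45.04083248659338 g 103.66872395854443 tau6 0.33652315847575665
```

Call:
play_rows --rows '[[0.7, [0, 0, 7e-05], [0, 0, 0.122]], [0.7, [0, 0, 7e-05], [0, 0, 0.122]], [0.7, [0, 0, 2e-05], [0, 0, 0.02]], [0.7, [0, 0, 2e-05], [0, 0, 0.02]]]'

```text
time_s: 8.53
ee_pos: [612.4, 74.0, 173.7]
tcp_rot: [-2.431, -1.988, -0.006]
contact_force: [5.8, 5.9, -8.2]
width: 44.4
grasp_force: 116.2
```

```bash
python3 st.py
```

```text
t 8.5333 [612.38  74.04 173.68] ydir -11.45 q6 11.3
F tool [6.94 4.49 8.19] M tool [-0.506  0.98  -0.74 ] w 44.44996624334085 g 116.153038025368 tau6 0.4485619068145752
```

Call:
play_rows --rows '[[0, [0, 0, 0], [0, 0, 0]], [0, [0, 0, 0], [0, 0, 0]], [0, [0, 0, 0], [0, 0, 0]], [0, [0, 0, -0.04], [0, 0, 0]], [0, [0, 0, -0.04], [0, 0, 0]]]' --force 20

```text
time_s: 8.95
ee_pos: [609.7, 72.0, 252.1]
tcp_rot: [-2.43, -1.984, 0.009]
contact_force: [0.8, -0.8, 0.8]
width: 85.5
grasp_force: 0.0
```

Call:
play_rows --rows '[[0, [-0.04, 0, -0.01], [0, 0, 0]], [0, [-0.04, 0, 0], [0, 0, 0]], [0, [-0.04, 0, 0], [0, 0, 0]], [0, [-0.04, 0, 0], [0, 0, 0]], [0, [-0.04, 0, 0], [0, 0, 0]]]'

```text
time_s: 9.37
ee_pos: [571.0, -125.5, 265.6]
tcp_rot: [2.432, 1.986, 0.001]
contact_force: [0.6, -0.2, 0.4]
width: 85.4
grasp_force: 0.0
```

```bash
cat > look.py <<'E'
import sys
from fit import *
tiles=[]
for n in("top","side"):
    im,D=grab(n,8); run(n,im,zC=209); tiles.append(cv2.flip(rect(n,im,612,74,209 if n=="side" else 214,h=35,s=.2),0))
m=np.clip(np.hstack(tiles)*1.3,0,255).astype(np.uint8); cv2.imwrite(sys.argv[1],m[...,::-1])
E
python3 st.py; python3 look.py pics/r1.png
```

```text
t 9.3667 [ 571.03 -125.47  265.59] ydir -11.52 q6 -8.2
F tool [-0.13  0.62 -0.39] M tool [-0.006  0.055  0.016] w 85.35298051680837 g 0.0 tau6 0.6772482767701149
top line 613.9429360666509 72.4688227185326 26.245861386709482 -0.8885013015319062
top nut 613.9241522436915 72.56652010750433 48.81864882317519 -0.843218395142645
side line 610.9169616870993 75.5092010603374 26.56601533661211 -0.37907370796370793
side nut 611.3459805993241 74.77134919816157 48.488177981667526 -0.5519720575170671
```

View pics/r1.png

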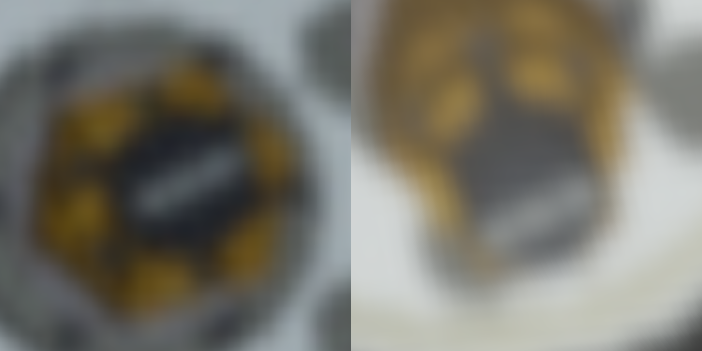

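Run:
```python
from h import *
o=ctrl.get_obs();M=R.from_rotvec(o['tcp_rot']).as_matrix()
print(M.T@(np.array([612.0,73.8,179])-o['ee_pos']),o['time_s'])
```

```text
[2.01152022e+02 1.43609313e-01 8.52431466e+01] 10.1667
```

Call:
play_rows --rows '[[0, [0.04, 0, 0], [0, 0, 0]], [0, [0.04, 0, 0], [0, 0, 0]], [0, [0.04, 0, 0], [0, 0, 0]], [0, [0.04, 0, 0], [0, 0, 0]], [0, [0.041, 0, 0], [0, 0, 0]]]'

```text
time_s: 10.58
ee_pos: [612.0, 75.0, 264.4]
tcp_rot: [2.434, 1.985, 0.0]
contact_force: [0.3, 0.0, 0.2]
width: 85.4
grasp_force: 0.0
```

Call:
play_rows --rows '[[0, [0, 0, 0], [0, 0, 0]], [0, [0, 0, 0.03], [0, 0, 0]], [0, [0, 0, 0.03], [0, 0, 0]], [0, [0, 0, 0.025], [0, 0, 0]], [0, [0, 0, 0], [0, 0, 0]]]'

```text
time_s: 11.0
ee_pos: [608.0, 73.3, 172.2]
tcp_rot: [-2.428, -1.982, 0.014]
contact_force: [-1.2, -0.4, -1.3]
width: 85.3
grasp_force: 0.0
```

Call:
play_rows --rows '[[0, [0, 0, 0], [0, 0, 0]], [0, [0, 0, 0], [0, 0, 0]], [0, [0, 0, 0], [0, 0, 0]]]'

```text
time_s: 11.25
ee_pos: [613.4, 73.2, 182.2]
tcp_rot: [2.432, 1.984, 0.005]
contact_force: [-0.4, -0.4, 1.2]
width: 84.9
grasp_force: 0.0
```

```bash
python3 st.py
```

```text
t 11.25 [613.42  73.15 182.21] ydir -11.59 q6 11.5
F tool [-0.53 -0.32 -1.25] M tool [-0.061  0.033 -0.039] w 84.90061810588783 g 0.0 tau6 -0.00043096300032630097
```

Call:
play_rows --rows '[[0, [0, 0, 0], [0, 0, 0]], [0, [0, 0, 0], [0, 0, 0]], [0, [0, 0, 0], [0, 0, 0]], [0, [0, 0, 0], [0, 0, 0]], [0, [0, 0, 0], [0, 0, 0]]]'

```text
time_s: 11.67
ee_pos: [612.0, 73.3, 179.5]
tcp_rot: [2.434, 1.986, 0.0]
contact_force: [-0.9, -0.7, -0.1]
width: 85.6
grasp_force: 0.0
```

Call:
play_rows --rows '[[0.5, [0, 0, 0], [0, 0, 0]], [0.6, [0, 0, 0], [0, 0, 0]], [0.7, [0, 0, 0], [0, 0, 0]], [0.7, [0, 0, 0], [0, 0, 0]], [0.7, [0, 0, 0], [0, 0, 0]]]' --force 80

```text
time_s: 12.08
ee_pos: [612.3, 73.3, 179.7]
tcp_rot: [2.433, 1.986, 0.001]
contact_force: [1.1, -1.5, 1.2]
width: 44.5
grasp_force: 86.6
```

```bash
python3 st.py
```

```text
t 12.0833 [612.31  73.26 179.69] ydir -11.57 q6 11.5
F tool [-1.22  1.35 -1.18] M tool [-0.145  0.016 -0.015] w 44.463246297333434 g 86.57476544380188 tau6 0.05230437149293721
```

Call:
play_rows --rows '[[0.7, [0, 0, 2e-05], [0, 0, 0.03]], [0.7, [0, 0, 2e-05], [0, 0, 0.03]], [0.7, [0, 0, 2e-05], [0, 0, 0.03]]]'

```text
time_s: 12.33
ee_pos: [612.3, 73.2, 179.7]
tcp_rot: [2.521, 1.873, 0.001]
contact_force: [0.8, -0.5, 1.6]
width: 44.5
grasp_force: 86.5
```

```bash
python3 st.py
```

```text
t 12.3333 [612.34  73.24 179.67] ydir -16.78 q6 16.7
F tool [-0.25  0.92 -1.64] M tool [-0.163 -0.001 -0.212] w 44.505615076041806 g 86.51141881942749 tau6 -0.05242605577223003
```

Call:
play_rows --rows '[[0.7, [0, 0, 2e-05], [0, 0, 0.03]], [0.7, [0, 0, 2e-05], [0, 0, 0.03]], [0.7, [0, 0, 2e-05], [0, 0, 0.03]]]'

```text
time_s: 12.58
ee_pos: [612.4, 73.2, 179.6]
tcp_rot: [2.602, 1.758, 0.001]
contact_force: [2.1, -0.4, 0.6]
width: 44.0
grasp_force: 86.5
```

```bash
python3 st.py
```

```text
t 12.5833 [612.39  73.24 179.63] ydir -21.92 q6 21.8
F tool [ 0.39  2.08 -0.64] M tool [-0.165 -0.082 -0.337] w 44.00744864156621 g 86.50720238685608 tau6 0.01783579064067453
```

Call:
play_rows --rows '[[0.7, [0, 0, 2e-05], [0, 0, 0.03]], [0.7, [0, 0, 2e-05], [0, 0, 0.03]], [0.7, [0, 0, 2e-05], [0, 0, 0.03]]]'

```text
time_s: 12.83
ee_pos: [612.4, 73.2, 179.6]
tcp_rot: [2.679, 1.639, 0.002]
contact_force: [1.7, -0.5, 1.7]
width: 44.3
grasp_force: 86.5
```

```bash
python3 st.py
```

```text
t 12.8333 [612.38  73.19 179.57] ydir -27.07 q6 27.0
F tool [ 0.35  1.69 -1.66] M tool [-0.18  -0.016 -0.366] w 44.30889200983745 g 86.51585340499878 tau6 0.09444174589589238
```

Call:
play_rows --rows '[[0.7, [0, 0, 2e-05], [0, 0, 0.03]], [0.7, [0, 0, 2e-05], [0, 0, 0.03]], [0.7, [0, 0, 2e-05], [0, 0, 0.03]]]'

```text
time_s: 13.08
ee_pos: [612.4, 73.2, 179.6]
tcp_rot: [2.749, 1.517, 0.002]
contact_force: [0.8, -0.9, 1.5]
width: 44.4
grasp_force: 86.5
```

```bash
python3 st.py
```

```text
t 13.0833 [612.44  73.19 179.55] ydir -32.21 q6 32.1
F tool [-0.31  1.16 -1.47] M tool [-0.157  0.038 -0.536] w 44.37033913124626 g 86.52920007705688 tau6 0.17723409924656153
```

Call:
play_rows --rows '[[0.7, [0, 0, 0], [0, 0, 0.022]], [0.7, [0, 0, 0], [0, 0, 0]], [0.7, [0, 0, 0], [0, 0, 0]]]'

```text
time_s: 13.33
ee_pos: [612.5, 73.2, 179.6]
tcp_rot: [2.766, 1.487, 0.002]
contact_force: [1.7, -0.8, 2.3]
width: 43.9
grasp_force: 86.6
```

```bash
python3 st.py
```

```text
t 13.3333 [612.46  73.2  179.58] ydir -33.48 q6 33.4
F tool [ 0.3   1.85 -2.27] M tool [-0.421  0.073  0.066] w 43.91140094394393 g 86.55707716941833 tau6 -0.04254256607964635
```

Call:
play_rows --rows '[[0, [0, 0, 0], [0, 0, 0]], [0, [0, 0, 0], [0, 0, 0]], [0, [0, 0, 0], [0, 0, 0]], [0, [0, 0, -0.04], [0, 0, 0]], [0, [0, 0, -0.04], [0, 0, 0]]]' --force 20

```text
time_s: 13.75
ee_pos: [609.3, 73.5, 255.4]
tcp_rot: [-2.763, -1.486, 0.013]
contact_force: [1.1, -0.8, 0.4]
width: 85.3
grasp_force: 0.0
```

Call:
play_rows --rows '[[0, [-0.04, 0, -0.02], [0, 0, 0]], [0, [-0.04, 0, 0], [0, 0, 0]], [0, [-0.04, 0, 0], [0, 0, 0]], [0, [-0.04, 0, 0], [0, 0, 0]], [0, [-0.03, 0, 0], [0, 0, 0]]]'

```text
time_s: 14.17
ee_pos: [506.8, -84.5, 277.7]
tcp_rot: [2.767, 1.487, -0.001]
contact_force: [0.8, 0.4, 0.3]
width: 85.6
grasp_force: 0.0
```

```bash
python3 st.py; python3 look.py pics/r2.png
```

```text
t 14.1667 [506.85 -84.48 277.73] ydir -33.49 q6 15.7
F tool [ 0.76  0.46 -0.3 ] M tool [-0.036 -0.015 -0.001] w 85.5985360358393 g 0.0 tau6 0.45769195072352886
top line 613.6877734782629 72.22085387492163 26.879654872180406 -0.8788510515211501
top nut 613.9163826656891 72.34613035838292 26.41941015953686 -0.8510917683546853
side line 610.1615393275598 75.12717677116957 26.5742902900484 -0.3408005328527882
side nut 611.0259839693606 75.36174745388637 24.52452080565286 -0.568885630038661
```

View pics/r2.png

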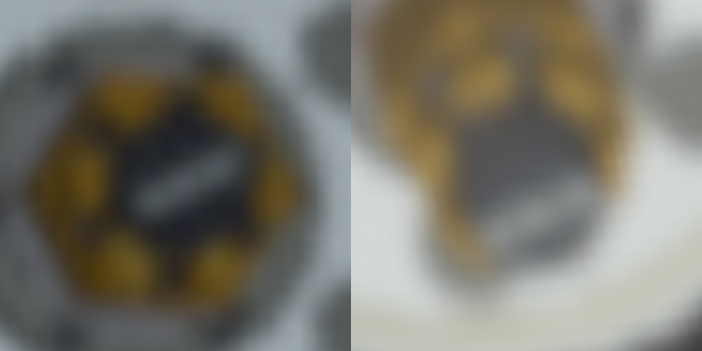

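The picture shows the white line, centred at about (190,185), pointing into slots at both ends. The fits put the slot within about 1° (side view: 2°) of the line. The gripper is clear, so I'm handing in.

```bash
python3 -c "
from bench import ctrl
print(ctrl.sign_off())"
```

```text
the job is handed in; nothing more can be done
None
```

The nut is screwed down snug, about 171° in all and roughly 31° past first touch by the torque felt; a slot is within about 2° of the split-pin hole, the gripper has let go and is clear, and the job is handed in at about 15 s (the fingertips probably rubbed the washer on the first grip, so I regripped higher).

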